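# Bring the sectored dish under the bench magnifier

### The arm

A 6-joint arm with a two-finger parallel gripper is mounted at the origin on the work surface. World frame = base frame: x ahead of the robot, y to its left, z up, the work surface at z = 0. Lengths are in m, angles in degrees, forces in N, time in s.
With the tool pointing down it reaches from about 0.35 to 0.875 m from the base axis. Payload 4.2 kg.
Tool frame: the origin (TCP) lies on the centre line of the jaws, within the pads' length; the fingertips stand 11 mm ahead of it and the grasp point (between the pads) lies 8 mm behind it; y points along the fingers, z is the direction in which the jaws open and shut, and the axes are right-handed (so a half turn about y gives the same grasp; the last joint's range is limited). The gripper opens to 87 mm and grips with 3 to 60 N. Pads are 19 mm wide; open, the fingers measure 117 mm over their backs; the gripper's body (75 mm by 190 mm) begins 51 mm behind the grasp point.
Start: joints at [79.16, 22.042, 0.453, 0, -68.411, -14.817], TCP at [0.271, 0.563, 0.234] pointing down, gripper open.
Joint ranges: [-179.83, 179.83], [-69.29, 118.12], [-61.27, 80.66], [-181.25, 117.63], [-171.15, -9.14], [-177.46, 177.46]. Speed limits (degrees/s): [159.86, 159.86, 180, 180, 180, 180].

### API

Orientations are given as a 3x3 rotation matrix whose columns are the frame's x, y, z axes.
In Python, from station import r, optics gives the robot as it stands. The module is installed in compiled form; this text tells all that it offers.
- The arm moves only by the tool step_arm, never from a script. Its argument "moves" is a list that holds one entry, the list of rows, each a list of 7 numbers: the turn, a rotation vector about the tool's x, y, z in rad, then the shift along the tool's x, y, z in cm, then the opening in per cent of the stroke, from 0 (shut) to 100 (fully open). A call has exactly 5 rows; each row is the pose to reach, as a shift and turn from the pose commanded when the call began, along the tool's axes at that moment; what a row does not reach only later rows make up. A row lasts 1/12 s, in which the tool goes at most 41.7 mm and 7.16 degrees, less where a joint would pass 70% of its speed; a pose out of reach is approached as far as the arm can. A call with a gripper value outside its range is refused whole. The fingers move at their own pace and stop on an object; the grip force is fixed at half the most. Time passes only in rows, so rows that repeat a pose let the fingers close, or fill a call up. It gives the time, the measured TCP pose, the force and the opening at its end, in the units of the state.
- r.sense(): the state, without advancing time (a new reading comes with each control period).
- optics.capture(name): name is "side" or "top" or "wrist"; returns a dict with "image" (480x640x3 uint8, red, green, blue), "fov_y" (degrees; the focal length in pixels is half the picture's height over the tangent of half this angle, whatever the lens; pixels are square), "cx", "cy" (the principal point, pixels), "k1" (the pictures are not rectified: a ray, as slopes to the right and down, at radius r is drawn at 1 + k1 r^2 times it, then the intrinsics apply), "cam_to_world" (4x4, takes a point from camera to world coordinates). Camera axes: x right, y down, z forward; pixel columns grow to the right and rows downward; lengths in m; the calibration is good to about 2 mm. A picture is of the moment at which its call begins. There is no depth.
- r.finish_job(): hands the job in, once; it reports no verdict.
The state is a dict: "time_s": time; "joints": joint angles; "joint_velocities": joint speeds; "effort": joint torques, N m; "tcp_pos": TCP position; "ee_rot": TCP orientation; "wrist_force": force on the tool from outside, world axes, zero at the start; "moment": the same for the moment, N m; "gripper_width": opening from 0.0 (shut) to 1.0 (fully open).
Only numpy, scipy, OpenCV 4.12 (cv2) and the standard library are available. Lean on these libraries where they do the work, as an engineer would, in place of code of your own. Each camera call takes 0.05 s, during which the arm holds its last target.

### The job

Push on the spokes of the dish carousel with a fingertip to turn it until the dish with the star of upright fins sits centred over the round lamp window; then push the magnifier's arm with a fingertip to swing it in over that dish, all the way to its stop. Do not touch, lift or carry any of the three dishes: they ride in their holders. Leave the other things on the bench where they stand.

Things in the scene. Friction and masses are not known exactly. Their poses are not given: they have to be found in the camera images.
- hub (a point): Point on the carousel's vertical axis, 49 mm above the bench; its axes turn with the carousel. The carousel: aluminium hub 40 mm wide, 70 mm high, with three straight spokes 120 degrees apart, 12 mm wide, at heights 40 to 58 mm, bare from 20 to 79 mm from the axis, each ending in a dish holder. Within 79 mm of the axis the grey base under the spokes is at most 10 mm high.
- carousel (a joint): Rotation of the carousel about its vertical axis, rad, 0 at the start, growing anticlockwise seen from above, no stops. It turns against a steady friction of about 0.07 N m and stays where it is left. The three holders are round white trays 72 mm wide, centred 115 mm from the axis, undersides 52 mm and floors 60 mm above the bench, with six small lugs up to 67 mm high.
- window (a point): Centre of the round lamp window (white disc 60 mm wide on a low round 72 mm housing, 23 mm above the bench), fixed on the bench unit 115 mm from the carousel axis, so holders pass 29 mm above it. At the start no dish is centred over it.
- dish_fins: The dish to inspect: open glass dish 60 mm wide, 18 mm high, with a dark insert from which ten thin steel fins stand up like the spokes of a star (22 mm high over all). Loose in one of the three holders, on the spoke that points from the hub to it. Origin: centre of its underside, 60 mm above the bench, 115 mm from the carousel axis.
- dish_plain: Same dish with a smooth dark insert and no fins, loose in another holder. Origin: centre of its underside.
- dish_lid: Same dish closed with a flat clear lid that has a small black 14 mm knob (34 mm high over all), loose in the third holder. Origin: centre of its underside.
- lens_pivot (a point): Point on the vertical swivel axis of the magnifier, 156 mm above the bench, at the arm's mid-height. The swivel is a 32 mm wide black collar from 141 to 175 mm above the bench on a steel post 20 mm wide; the post's round foot is 100 mm wide, 14 mm high.
- lens (a point): Centre of the magnifier's lens (black ring 82 mm wide, 149 to 163 mm above the bench) at the end of a straight horizontal aluminium arm, 122 mm from the swivel axis. The arm bar is 12 mm wide, from 145 to 167 mm above the bench, and is bare from 16 to 80 mm from the swivel axis.
- lens_arm (a joint): Swing of the magnifier arm, rad: 0 = swung fully aside, growing anticlockwise seen from above, 1.6 = at its solid stop, with the lens centred above the lamp window. Starts between 0 and 0.4. It swings against a steady friction of about 0.08 N m and stays where it is left.
- dropper: Bystander: black dropper bottle, 42 mm wide, 105 mm high, upright. Origin: centre of its underside.
- jar: Bystander: small glass jar, 42 mm wide, 55 mm high, upright. Origin: centre of its underside.
- stain_tray: Bystander: white tray of 18 cells, 220 x 110 x 28 mm, its long side along its x. Origin: centre of its underside.
- needle: Bystander: steel dissecting needle 140 mm long lying on the bench along its own x, 8 mm thick. Origin: on the bench under the middle of its length.
Mind the look-alikes: they are no part of the job. Leave any pink or red look-alike of the dish_fins alone.

How it is judged (in metres and radians):
On the way, in this order (a step that is already met when the one before it is completed fails the run):
1. the dish with fins sits centred over the lamp window, the carousel at rest, the magnifier not yet swung in (horizontal distance between dish_fins and window below 0.012 m and velocity of joint carousel between -0.1 and 0.1 rad/s and value of joint lens_arm below 1.2 rad), for 0.2 s.
2. the magnifier arm is swung in to its stop (value of joint lens_arm above 1.54 rad), for 0.2 s.
At the end, for the whole second after the job is handed in: The dish with fins is within 12 mm of the centre of the lamp window, the magnifier arm is within 0.06 rad of its stop (so the lens is within 18 mm of the dish centre), all three dishes sit in their holders, and everything is at rest (horizontal distance between dish_fins and window below 0.012 m and value of joint lens_arm above 1.54 rad and horizontal distance between dish_fins and lens below 0.018 m and height (world z) of dish_fins between 0.056 and 0.065 m and linear speed of each of dish_fins, dish_plain, dish_lid below 0.02 m/s and height (world z) of dish_plain between 0.056 and 0.065 m and height (world z) of dish_lid between 0.056 and 0.065 m and velocity of joint carousel between -0.05 and 0.05 rad/s and velocity of joint lens_arm between -0.05 and 0.05 rad/s); the robot touches nothing.
It fails at once if a dish is touched by the robot (more than 0.5 N) (contact force between any of the fingers, the arm and dish_fins above 0.5 N or contact force between any of the fingers, the arm and dish_plain above 0.5 N or contact force between any of the fingers, the arm and dish_lid above 0.5 N).
It fails at once if a dish is lifted, tipped or knocked out of its holder (height (world z) of any of dish_fins, dish_plain, dish_lid above 0.068 m or height (world z) of any of dish_fins, dish_plain, dish_lid below 0.052 m or angle between any of dish_fins, dish_plain, dish_lid's own z axis and vertical above 0.2 rad).
It fails at once if a bystander is moved more than 20 mm or tipped (distance of any of dropper, jar, stain_tray, needle from where it was at the start of the episode above 0.02 m or angle between any of dropper, jar, stain_tray's own z axis and vertical above 0.5 rad).
It also fails if it takes over 58 s, if anything falls off the work surface, if the arm or the gripper's body presses on something with over 40 N, if the wrist force passes 120 N, or if a joint passes its speed limit or range.

## Working session

There is one attempt and no reset: what is moved stays moved. The work goes in short steps, Python scripts to look and compute and a tool call to move; the robot and the scene stay as the last step left them, time stands still between calls to the robot, and variables do not carry over. Pictures are saved under pics/ and viewed, and the job is handed in when it is done.

Besides the shell and the picture viewer there is one more tool, called after "Call:" by a JSON object that holds its "name" and its "arguments". step_arm: Moves the arm, as the interface text tells. Its arguments: {"type":"object","properties":{"moves":{"type":"array"}},"required":["moves"]}

```bash
mkdir -p pics; cat > h.py <<'E'
import numpy as np, cv2, pickle
from station import r, optics
def cap(n,tag):
    c=optics.capture(n); cv2.imwrite(f'pics/{tag}.png',c['image'][:,:,::-1]); pickle.dump(c,open(f'pics/{tag}.pkl','wb')); return c
def load(tag): return pickle.load(open(f'pics/{tag}.pkl','rb'))
def K(c):
    f=240/np.tan(np.radians(c['fov_y'])/2); return f
def ray(c,u,v):
    f=K(c); d=np.array([(u-c['cx'])/f,(v-c['cy'])/f]); s=d.copy()
    for _ in range(30): s=d/(1+c['k1']*(s@s))
    T=np.array(c['cam_to_world']); return T[:3,3],T[:3,:3]@np.array([s[0],s[1],1])
def onz(c,u,v,z):
    o,d=ray(c,u,v); return o+d*(z-o[2])/d[2]
def proj(c,p):
    T=np.array(c['cam_to_world']); q=T[:3,:3].T@(np.array(p)-T[:3,3]); s=q[:2]/q[2]; s=s*(1+c['k1']*(s@s)); f=K(c)
    return s*f+[c['cx'],c['cy']]
E
python3 - <<'E'
from h import *
for n in ['top','side','wrist']:
    c=cap(n,n+'0'); print(n,c['fov_y'],c['cx'],c['cy'],c['k1'],np.round(c['cam_to_world'],3).tolist())
s=r.sense(); print(s)
E
```

```text
top 48.576792970499376 315.81036228730846 238.7799059778667 0.02074687231659103 [[-0.01, -0.977, 0.213, 0.228], [-1.0, 0.01, 0.0, -0.029], [-0.003, -0.213, -0.977, 1.472], [0.0, 0.0, 0.0, 1.0]]
side 53.258094034478525 316.47863152618373 242.2126370224395 0.04181624687009279 [[0.941, -0.235, 0.241, 0.269], [-0.337, -0.629, 0.701, -0.821], [-0.013, -0.741, -0.671, 0.878], [0.0, 0.0, 0.0, 1.0]]
wrist 70.63383964174963 315.9202544834451 240.80823147626708 -0.01766186649308278 [[-0.435, -0.868, -0.239, 0.335], [-0.901, 0.419, 0.114, 0.532], [0.002, 0.265, -0.964, 0.383], [0.0, 0.0, 0.0, 1.0]]
{'time_s': 0.15, 'joints': array([ 7.91603783e+01,  2.20821745e+01,  3.97478089e-01, -1.83997607e-02,
       -6.84110580e+01, -1.48179338e+01]), 'joint_velocities': array([-0.06140672, -0.09682301,  0.22113376,  0.15212938, -0.00925554,
        0.0286553 ]), 'effort': array([-3.12964030e-04, -3.91052127e+01,  1.87586564e+01,  4.22229409e+00,
        1.23990045e-02, -1.39800186e-04]), 'tcp_pos': array([0.27041367, 0.56299438, 0.23269836]), 'ee_rot': array([[-9.01346792e-01, -6.07568882e-04, -4.33097669e-01],
       [ 4.33098072e-01, -1.58523630e-03, -9.01345409e-01],
       [-1.38932725e-04, -9.99998559e-01,  1.69198457e-03]]), 'wrist_force': array([-0.9775897 , -1.14301889, -0.66231622]), 'moment': array([ 0.00175775, -0.05770687,  0.00582951]), 'gripper_width': 0.9987561666977605}
```

View pics/top0.png

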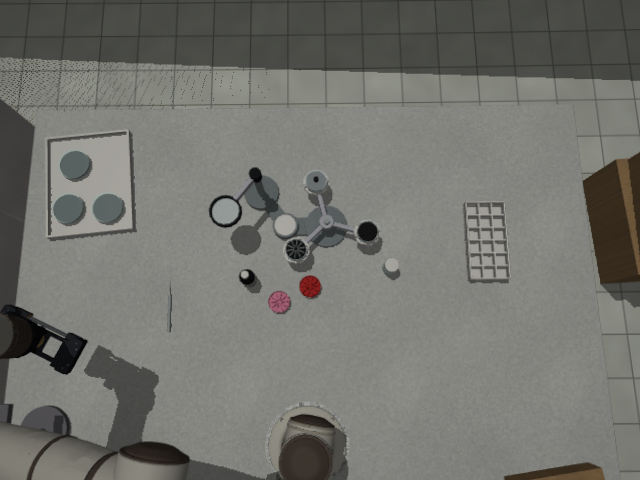

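View pics/side0.png

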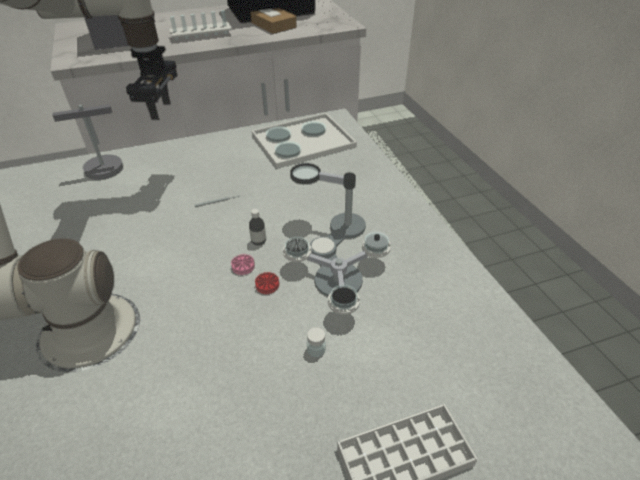

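```bash
python3 - <<'E'
import cv2
i=cv2.imread('pics/top0.png')[150:320,195:420]; cv2.imwrite('pics/topz.png',cv2.resize(i,None,fx=3.5,fy=3.5,interpolation=cv2.INTER_CUBIC))
i=cv2.imread('pics/side0.png')[155:335,225:405]; cv2.imwrite('pics/sidez.png',cv2.resize(i,None,fx=3.3,fy=3.3,interpolation=cv2.INTER_CUBIC))
from h import *
c=load('top0')
for n,u,v,z in [('hub',327,222,.07),('win',286,226,.023),('fins',296,249,.075),('plain',367,232,.075),('lid',316,181,.08),('lens',225.5,211,.16),('piv',255,174,.175)]: print(n,onz(c,u,v,z).round(3))
E
```

```text
hub [ 0.58 -0.06  0.07]
win [0.582 0.054 0.023]
fins [0.506 0.024 0.075]
plain [ 0.55  -0.167  0.075]
lid [ 0.694 -0.031  0.08 ]
lens [0.589 0.201 0.16 ]
piv [0.683 0.125 0.175]
```

View pics/topz.png

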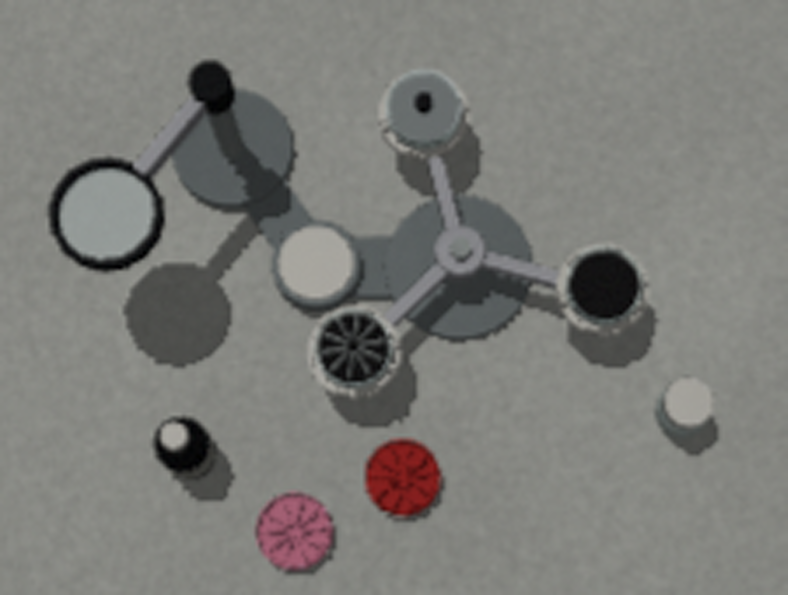

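View pics/sidez.png

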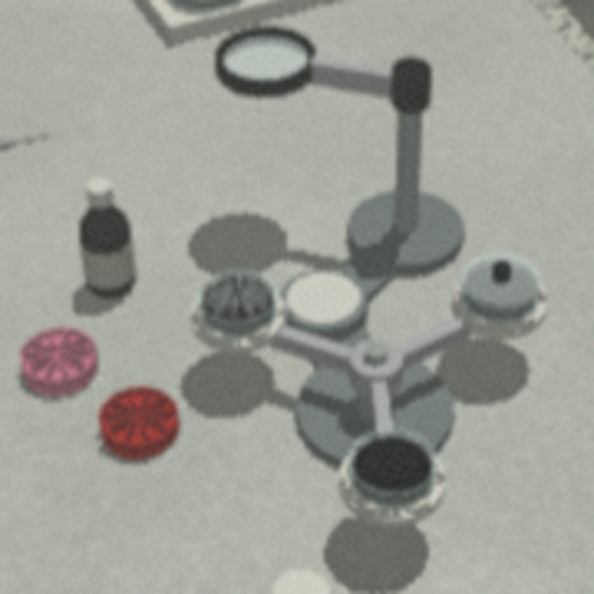

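```bash
cat >> h.py <<'E'
def blob(img,m,u,v,rad):
    mk=np.zeros(m.shape,np.uint8); cv2.circle(mk,(int(u),int(v)),int(rad),1,-1)
    mk=(m&(mk>0)).astype(np.uint8)
    n,l,s,ce=cv2.connectedComponentsWithStats(mk)
    if n<2: return None
    k=1+np.argmax(s[1:,4]); cs,_=cv2.findContours((l==k).astype(np.uint8),0,2)
    h=cv2.convexHull(max(cs,key=len)); (x,y),(a,b),_=cv2.fitEllipse(h)
    return np.round([x,y,a,b],2)
E
python3 - <<'E'
from h import *
c=load('top0'); g=c['image'].astype(int).mean(2)
w=blob(0,g>150,285,225,14); f=blob(0,g<75,296,249,12); p=blob(0,g<50,367,232,14); l=blob(0,g<45,225,211,20);k=blob(0,g<45,255,174,8)
hb=blob(0,g>120,326.4,221.4,7); kn=blob(0,g<50,316,179,5)
print(w,f,p,l,k,hb,kn)
P={}
for n,b,z in [('win',w,.023),('fins',f,.078),('plain',p,.074),('lens',l,.163),('hub',hb,.07),('knob',kn,.094)]:
    P[n]=onz(c,b[0],b[1],z); print(n,P[n].round(4))
print('d hub-win',np.linalg.norm((P['hub']-P['win'])[:2]),[ (n,np.linalg.norm((P['hub']-P[n])[:2]).round(4),np.degrees(np.arctan2(*(P[n]-P['hub'])[1::-1])).round(2)) for n in ['win','fins','plain','knob']])
pv=onz(c,255,173.4,.175); d=P['lens']-pv;print(pv,np.linalg.norm(d[:2]),np.degrees(np.arctan2(d[1],d[0])));
d=P['win']-pv;print(np.linalg.norm(d[:2]),np.degrees(np.arctan2(d[1],d[0])));
c=load('side0')
for n in P: print(n,proj(c,P[n]).round(1))
print(proj(c,pv))
g=c['image'].astype(int).mean(2)
print('side win',blob(0,g>170,323,246,16),'plain',blob(0,g<60,344,296,16))
E
```

```text
[284.75 224.52  19.41  20.03] [295.68 249.08  19.3   19.57] [367.14 231.09  18.54  18.73] [225.18 210.97  31.05  31.83] [255.31 174.69  11.03  14.71] [325.79 220.82  12.52  13.31] [316.   179.     4.47   4.47]
win [0.5862 0.0579 0.023 ]
fins [0.5047 0.0252 0.078 ]
plain [ 0.553  -0.1675  0.074 ]
lens [0.5887 0.2012 0.163 ]
hub [ 0.5837 -0.0565  0.07  ]
knob [ 0.6951 -0.031   0.094 ]
d hub-win 0.11436511225293178 [('win', np.float64(0.1144), np.float64(88.77)), ('fins', np.float64(0.1136), np.float64(134.06)), ('plain', np.float64(0.1152), np.float64(-105.49)), ('knob', np.float64(0.1142), np.float64(12.87))]
[0.68431901 0.12529554 0.175     ] 0.12212686585234714 141.54980107662618
0.11906387782107052 -145.51290336904572
win [321.7 244.7]
fins [295.3 244.4]
plain [342.4 295.3]
lens [303.7 171.5]
hub [337.  260.5]
knob [375.3 235.8]
[348.08689861 175.68166594]
side win [322.44 244.64  14.88  21.75] plain [343.34 295.46  14.41  21.64]
```

```bash
cat >> h.py <<'E'
from scipy.spatial.transform import Rotation as R
def plan(wps,yaws,start=None):
    """rows from current pose to list of (x,y,z), yaw of tool z axis in deg (tool down)"""
    s=r.sense(); p=s['tcp_pos']; M=s['ee_rot']
    print('t',round(s['time_s'],2),'tcp',p.round(4),'zyaw',np.degrees(np.arctan2(M[1,2],M[0,2])).round(1),'F',s['wrist_force'].round(1),'g',round(s['gripper_width'],2))
    for w,y in zip(wps,yaws):
        y=np.radians(y); z=np.array([np.cos(y),np.sin(y),0]); yy=np.array([0,0,-1.]); D=np.c_[np.cross(yy,z),yy,z]
        rv=R.from_matrix(M.T@D).as_rotvec(); d=M.T@(np.array(w)-p)*100
        print(np.r_[rv.round(3),d.round(2)].tolist())
hub=np.array([.5845,-.057])
def pol(rad,a,off=0):
    a=np.radians(a); return hub+rad*np.array([np.cos(a),np.sin(a)])+off*np.array([-np.sin(a),np.cos(a)])
E
python3 - <<'E'
from h import *
s=r.sense();p=np.array([.271,.563,.234]);t=np.r_[pol(48,0)*0+pol(.048,190),.234]
print(t)
plan([p+(t-p)*k*.0525 for k in range(1,6)],[244+47*min(1,k/7) for k in range(1,6)])
E
```

```text
[ 0.53722923 -0.06533511  0.234     ]
t 0.15 tcp [0.2704 0.563  0.2327] zyaw -115.7 F [-1.  -1.1 -0.7] g 1.0
[-0.002, -0.111, -0.0, -2.74, -0.13, 2.34]
[-0.002, -0.229, 0.0, -5.43, -0.12, 4.71]
[-0.002, -0.346, 0.0, -8.12, -0.12, 7.08]
[-0.002, -0.463, 0.0, -10.81, -0.11, 9.45]
[-0.002, -0.58, 0.0, -13.5, -0.11, 11.81]
```

Call:
{"name": "step_arm", "arguments": {"moves": [[[0, 0.11, 0, -2.7, 0, 2.3, 0], [0, 0.22, 0, -5.4, 0, 4.7, 0], [0, 0.33, 0, -8.1, 0, 7.1, 0], [0, 0.44, 0, -10.8, 0, 9.4, 0], [0, 0.55, 0, -13.5, 0, 11.8, 0]]]}}

```text
time_s: 0.57
tcp_pos: [0.3414, 0.3969, 0.2332]
ee_rot: [[-0.538, -0.0, -0.843], [0.843, -0.001, -0.538], [-0.0, -1.0, 0.001]]
wrist_force: [0.6, 0.0, 0.7]
gripper_width: 0.71
```

```bash
python3 - <<'E'
from h import *
p=r.sense()['tcp_pos'];t=np.r_[pol(.048,190),.234]
plan([p+(t-p)*k*.07 for k in range(1,6)],[201]*5)
E
```

```text
t 0.57 tcp [0.3414 0.3969 0.2332] zyaw -147.5 F [0.6 0.  0.7] g 0.71
[-0.0, 0.202, -0.0, -3.46, -0.0, 0.59]
[-0.0, 0.202, -0.0, -6.93, -0.01, 1.17]
[-0.0, 0.202, -0.0, -10.39, -0.01, 1.76]
[-0.0, 0.202, -0.0, -13.86, -0.02, 2.34]
[-0.0, 0.202, -0.0, -17.32, -0.02, 2.93]
```

Call:
{"name": "step_arm", "arguments": {"moves": [[[0, 0.1, 0, -3.4, 0, 0.6, 0], [0, 0.2, 0, -6.9, 0, 1.2, 0], [0, 0.2, 0, -10.4, 0, 1.8, 0], [0, 0.2, 0, -13.8, 0, 2.3, 0], [0, 0.2, 0, -17.3, 0, 2.9, 0]]]}}

```text
time_s: 0.98
tcp_pos: [0.4108, 0.2358, 0.2335]
ee_rot: [[-0.365, -0.0, -0.931], [0.931, 0.0, -0.365], [0.0, -1.0, -0.0]]
wrist_force: [1.4, 0.5, 0.0]
gripper_width: 0.324
```

```bash
python3 - <<'E'
from h import *
p=r.sense()['tcp_pos'];t=np.r_[pol(.048,190),.234]
plan([p+(t-p)*k/10 for k in range(1,11)],[201]*10)
E
```

```text
t 0.98 tcp [0.4108 0.2358 0.2335] zyaw -158.6 F [1.4 0.5 0. ] g 0.32
[0.0, 0.007, 0.0, -3.27, -0.0, -0.08]
[0.0, 0.007, 0.0, -6.53, -0.01, -0.16]
[0.0, 0.007, 0.0, -9.8, -0.01, -0.24]
[0.0, 0.007, 0.0, -13.06, -0.02, -0.31]
[0.0, 0.007, 0.0, -16.33, -0.02, -0.39]
[0.0, 0.007, 0.0, -19.59, -0.03, -0.47]
[0.0, 0.007, 0.0, -22.86, -0.03, -0.55]
[0.0, 0.007, 0.0, -26.12, -0.04, -0.63]
[0.0, 0.007, 0.0, -29.39, -0.04, -0.71]
[0.0, 0.007, 0.0, -32.65, -0.05, -0.78]
```

Call:
{"name": "step_arm", "arguments": {"moves": [[[0, 0, 0, -3.3, 0, 0, 0], [0, 0, 0, -6.6, 0, -0.1, 0], [0, 0, 0, -9.9, 0, -0.2, 0], [0, 0, 0, -13.2, 0, -0.3, 0], [0, 0, 0, -16.5, 0, -0.4, 0]]]}}

```text
time_s: 1.4
tcp_pos: [0.4746, 0.0836, 0.2335]
ee_rot: [[-0.364, -0.0, -0.931], [0.931, 0.0, -0.364], [0.0, -1.0, 0.0]]
wrist_force: [1.2, 1.2, -0.8]
gripper_width: 0.019
```

Call:
{"name": "step_arm", "arguments": {"moves": [[[0, 0, 0, -4, 0, 0, 0], [0, 0, 0, -8, 0, -0.1, 0], [0, 0, 0, -12, 0, -0.2, 0], [0, 0, 0, -14.5, 0, -0.3, 0], [0, 0, 0, -15.5, 0, -0.4, 0]]]}}

```text
time_s: 1.82
tcp_pos: [0.5353, -0.0606, 0.2329]
ee_rot: [[-0.361, -0.001, -0.933], [0.933, -0.001, -0.361], [-0.0, -1.0, 0.001]]
wrist_force: [0.5, 0.4, 0.9]
gripper_width: 0.004
```

```bash
python3 - <<'E'
from h import *
t=np.r_[pol(.048,190),.234]
plan([t],[201])
cap('wrist','w1');cap('top','t1')
i=cv2.imread('pics/t1.png')[150:320,195:420]; cv2.imwrite('pics/t1z.png',cv2.resize(i,None,fx=3.5,fy=3.5,interpolation=cv2.INTER_CUBIC))
print(r.sense()['joints'])
E
```

```text
t 1.82 tcp [ 0.5353 -0.0606  0.2329] zyaw -158.8 F [0.5 0.4 0.9] g 0.0
[-0.001, 0.003, -0.0, -0.51, -0.11, -0.01]
[ 1.09784693e+01  1.36485287e+01 -1.17951724e+01 -9.06420264e-03
 -6.46221023e+01  1.02189783e+01]
```

View pics/w1.png

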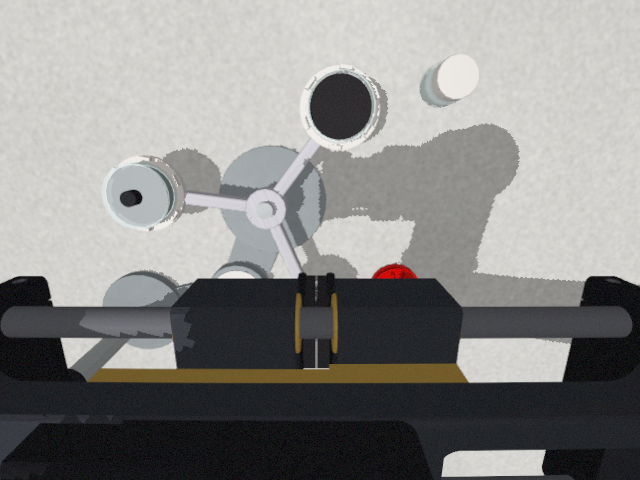

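View pics/t1z.png

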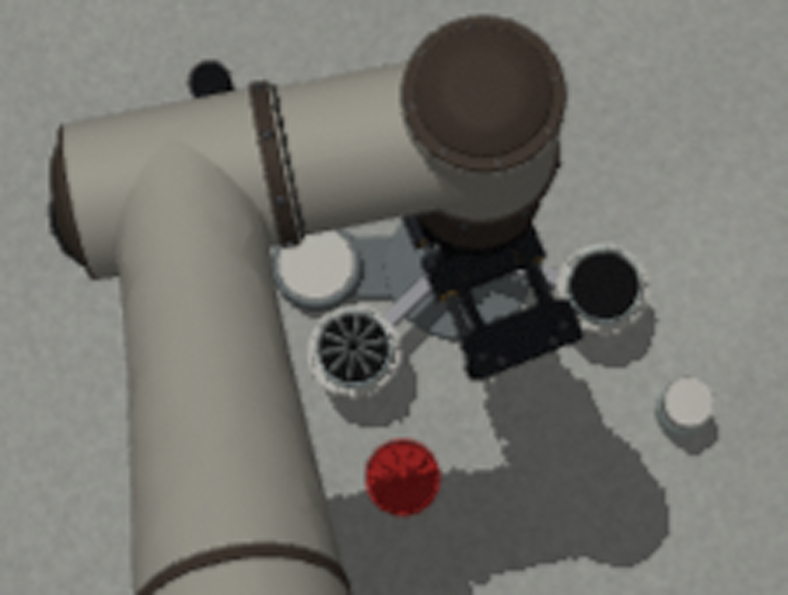

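```bash
python3 - <<'E'
from h import *
cap('side','s1')
E
```

```text
(no output)
```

View pics/s1.png

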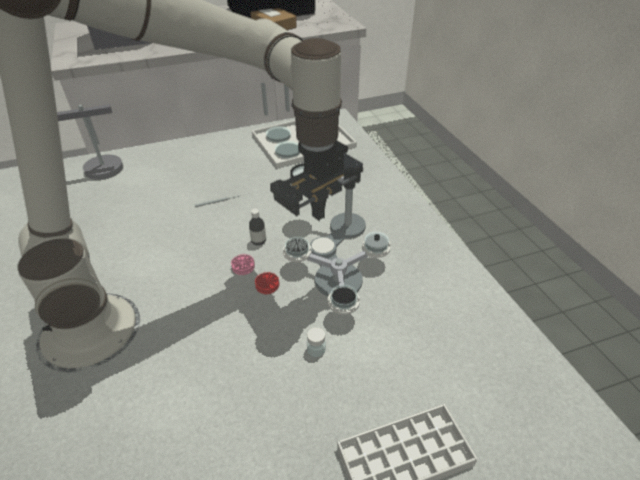

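View pics/t1.png

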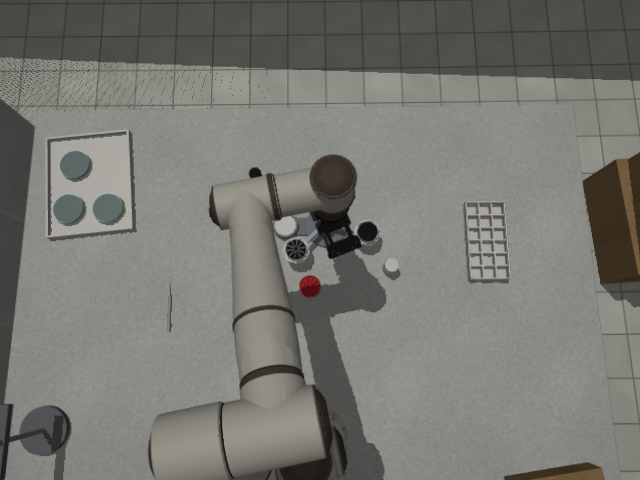

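```bash
python3 - <<'E'
from h import *
a=load('s1');b=load('t1')
for z in [.2,.3,.35,.4,.45,.5,.55,.6]: print(z,proj(a,[.535,-.06,z]).round(0),proj(b,[.535,-.06,z]).round(0))
E
```

```text
0.2 [318. 225.] [328. 227.]
0.3 [317. 188.] [329. 217.]
0.35 [317. 167.] [330. 211.]
0.4 [317. 145.] [330. 205.]
0.45 [316. 121.] [331. 198.]
0.5 [316.  95.] [332. 190.]
0.55 [316.  67.] [332. 182.]
0.6 [315.  36.] [333. 172.]
```

Call:
{"name": "step_arm", "arguments": {"moves": [[[0, 0, 0, -0.2, 2.5, 0, 0], [0, 0, 0, -0.4, 6, 0, 0], [0, 0, 0, -0.5, 9.5, 0, 0], [0, 0, 0, -0.5, 12.5, 0, 0], [0, 0, 0, -0.5, 14.0, 0, 0]]]}}

```text
time_s: 2.38
tcp_pos: [0.5335, -0.0609, 0.09]
ee_rot: [[-0.366, -0.006, -0.931], [0.931, -0.0, -0.366], [0.002, -1.0, 0.006]]
wrist_force: [-0.3, 1.2, -1.6]
gripper_width: 0.005
```

Call:
{"name": "step_arm", "arguments": {"moves": [[[0, 0, 0, 0, 1.5, 0, 0], [0, 0, 0, 0, 3, 0, 0], [0, 0, 0, 0, 4, 0, 0], [0, 0, 0, 0, 4.2, 0, 0], [0, 0, 0, 0, 4.2, 0, 0]]]}}

```text
time_s: 2.8
tcp_pos: [0.5361, -0.0615, 0.0513]
ee_rot: [[-0.366, -0.001, -0.931], [0.931, -0.0, -0.366], [0.0, -1.0, 0.001]]
wrist_force: [0.8, 0.6, 0.5]
gripper_width: 0.008
```

```bash
python3 - <<'E'
from h import *
plan([np.r_[pol(.048,a,o),.05] for a,o in [(134,.03),(134,.022),(126,.022),(118,.022),(110,.022),(100,.022),(89,.022)]],[201]*7)
cap('wrist','w2');cap('side','s2')
E
```

```text
t 2.8 tcp [ 0.5361 -0.0615  0.0513] zyaw -158.6 F [0.8 0.6 0.5] g 0.01
[-0.001, 0.008, 0.0, 1.93, 0.13, -0.06]
[-0.001, 0.008, 0.0, 2.24, 0.13, -0.8]
[-0.001, 0.008, 0.0, 2.74, 0.13, -1.33]
[-0.001, 0.008, 0.0, 3.17, 0.13, -1.94]
[-0.001, 0.008, 0.0, 3.5, 0.13, -2.59]
[-0.001, 0.008, 0.0, 3.79, 0.13, -3.46]
[-0.001, 0.008, 0.0, 3.92, 0.13, -4.47]
```

View pics/w2.png

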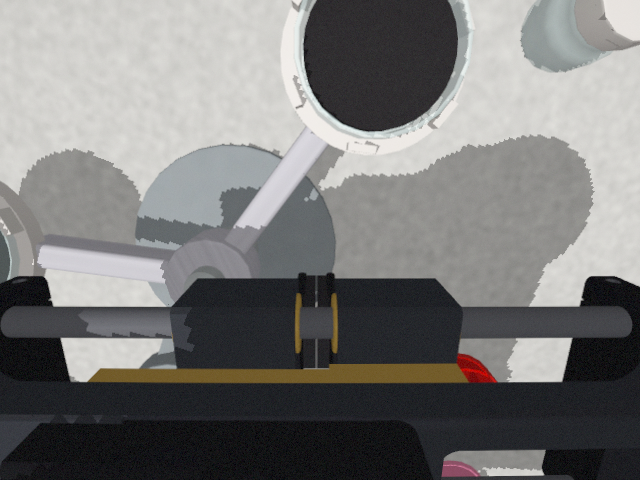

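Call:
{"name": "step_arm", "arguments": {"moves": [[[0, 0, 0, 1.0, 0.1, -0.1, 0], [0, 0, 0, 2.0, 0.1, -0.3, 0], [0, 0, 0, 2.2, 0.1, -0.7, 0], [0, 0, 0, 2.4, 0.1, -1.0, 0], [0, 0, 0, 2.7, 0.1, -1.3, 0]]]}}

```text
time_s: 3.32
tcp_pos: [0.5389, -0.0321, 0.0509]
ee_rot: [[-0.365, -0.0, -0.931], [0.931, -0.001, -0.365], [-0.0, -1.0, 0.001]]
wrist_force: [-0.8, -1.5, 0.4]
gripper_width: 0.004
```

Call:
{"name": "step_arm", "arguments": {"moves": [[[0, 0, 0, 0.2, 0, -0.3, 0], [0, 0, 0, 0.4, 0, -0.6, 0], [0, 0, 0, 0.6, 0, -0.9, 0], [0, 0, 0, 0.7, 0, -1.1, 0], [0, 0, 0, 0.7, 0, -1.1, 0]]]}}

```text
time_s: 3.73
tcp_pos: [0.5471, -0.0214, 0.0505]
ee_rot: [[-0.365, 0.001, -0.931], [0.931, 0.0, -0.365], [0.0, -1.0, -0.001]]
wrist_force: [0.1, -0.3, 0.1]
gripper_width: 0.005
```

```bash
python3 - <<'E'
from h import *
plan([np.r_[pol(.048,a,.022),.05] for a in [112,106,100,96,92,89]],[201]*6)
c=cap('top','t3');cap('side','s3')
i=cv2.imread('pics/t3.png')[150:320,195:420]; cv2.imwrite('pics/t3z.png',cv2.resize(i,None,fx=3.5,fy=3.5,interpolation=cv2.INTER_CUBIC))
E
```

```text
t 3.73 tcp [ 0.5471 -0.0214  0.0505] zyaw -158.6 F [ 0.1 -0.3  0.1] g 0.01
[0.001, 0.007, 0.0, 0.1, 0.05, 0.07]
[0.001, 0.007, 0.0, 0.31, 0.05, -0.44]
[0.001, 0.007, 0.0, 0.46, 0.05, -0.98]
[0.001, 0.007, 0.0, 0.53, 0.05, -1.34]
[0.001, 0.007, 0.0, 0.58, 0.05, -1.7]
[0.001, 0.007, 0.0, 0.6, 0.05, -1.98]
```

View pics/t3z.png

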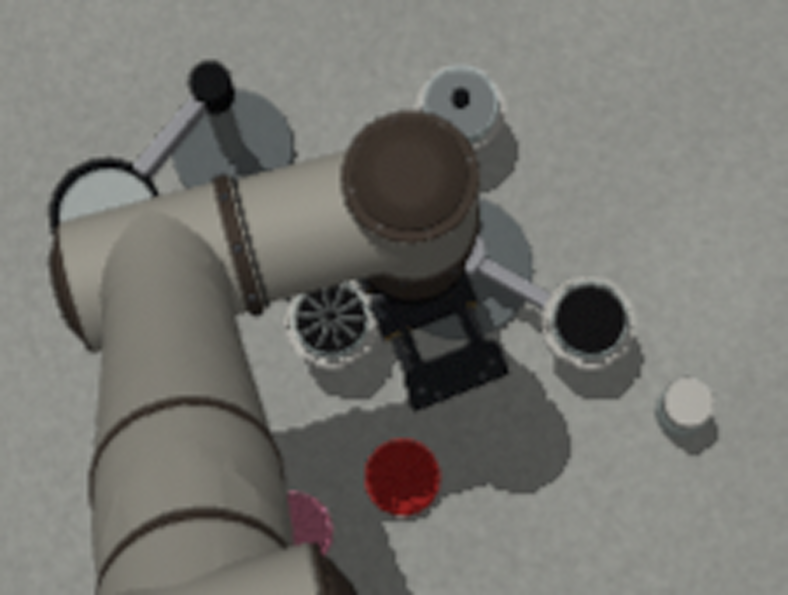

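View pics/s3.png

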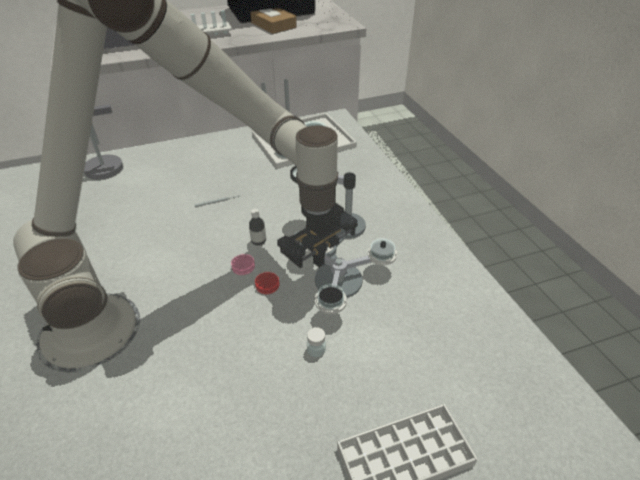

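```bash
cat >> h.py <<'E'
def ang(c,u,v,z): 
    p=onz(c,u,v,z)[:2]-hub; return np.linalg.norm(p).round(4),np.degrees(np.arctan2(p[1],p[0])).round(1)%360
def spokes(c,u,v):
    g=c['image'].astype(int).mean(2); b=blob(0,g<50,u,v,14); a=ang(c,b[0],b[1],.074); print('plain',b,a,'fins est',a[1]-120.2)
E
python3 - <<'E'
from h import *
c=load('t3'); spokes(c,363.6,240.6); print('fins',ang(c,195+330/3.5,150+317/3.5,.078),'knob',ang(c,195+460.5/3.5,150+97/3.5,.094))
E
```

```text
plain [363.11 240.92  18.48  18.91] (np.float64(0.1149), np.float64(239.4)) fins est 119.2
fins (np.float64(0.1142), np.float64(119.6)) knob (np.float64(0.114), np.float64(358.6))
```

```bash
python3 - <<'E'
from h import *
def off(a):
    t=np.radians(abs(21-(a-90))); return .006+.0094*np.cos(t)+.0095*np.sin(t)
plan([np.r_[pol(.048,a,off(a)),.05] for a in [119,114,109,104,100,96,93,91,89]],[201]*9)
E
```

```text
t 3.83 tcp [ 0.5468 -0.0216  0.0505] zyaw -158.6 F [-0.7  0.1  0.1] g 0.01
[0.001, 0.007, 0.0, -0.13, 0.05, 0.07]
[0.001, 0.007, 0.0, 0.05, 0.05, -0.41]
[0.001, 0.007, 0.0, 0.19, 0.05, -0.85]
[0.001, 0.007, 0.0, 0.3, 0.05, -1.2]
[0.001, 0.007, 0.0, 0.37, 0.05, -1.5]
[0.001, 0.007, 0.0, 0.42, 0.06, -1.8]
[0.001, 0.007, 0.0, 0.45, 0.06, -2.04]
[0.001, 0.007, 0.0, 0.46, 0.06, -2.2]
[0.001, 0.007, 0.0, 0.47, 0.06, -2.36]
```

Go to about 93° slowly, then look.

Call:
{"name": "step_arm", "arguments": {"moves": [[[0, 0, 0, 0.05, 0, -0.3, 0], [0, 0, 0, 0.1, 0, -0.6, 0], [0, 0, 0, 0.2, 0, -0.9, 0], [0, 0, 0, 0.3, 0, -1.2, 0], [0, 0, 0, 0.35, 0, -1.4, 0]]]}}

```text
time_s: 4.25
tcp_pos: [0.5584, -0.0135, 0.0504]
ee_rot: [[-0.364, -0.0, -0.931], [0.931, -0.0, -0.364], [-0.0, -1.0, 0.0]]
wrist_force: [-1.4, -1.3, 0.4]
gripper_width: 0.006
```

Call:
{"name": "step_arm", "arguments": {"moves": [[[0, 0, 0, 0.05, 0, -0.2, 0], [0, 0, 0, 0.08, 0, -0.4, 0], [0, 0, 0, 0.1, 0, -0.6, 0], [0, 0, 0, 0.1, 0, -0.65, 0], [0, 0, 0, 0.1, 0, -0.65, 0]]]}}

```text
time_s: 4.67
tcp_pos: [0.5645, -0.0098, 0.0506]
ee_rot: [[-0.365, 0.001, -0.931], [0.931, 0.0, -0.365], [-0.0, -1.0, -0.001]]
wrist_force: [-0.3, 0.2, 0.2]
gripper_width: 0.006
```

```bash
python3 - <<'E'
from h import *
plan([],[])
c=cap('top','t4')
i=cv2.imread('pics/t4.png')[150:320,195:420]; cv2.imwrite('pics/t4z.png',cv2.resize(i,None,fx=3.5,fy=3.5,interpolation=cv2.INTER_CUBIC))
p=proj(c,np.r_[pol(.115,215),.074]); print(p); spokes(c,*p)
E
```

```text
t 4.67 tcp [ 0.5645 -0.0098  0.0506] zyaw -158.6 F [-0.3  0.2  0.2] g 0.01
[351.18536346 254.09788632]
plain [351.24 253.99  18.89  19.11] (np.float64(0.1148), np.float64(215.1)) fins est 94.89999999999999
```

View pics/t4z.png

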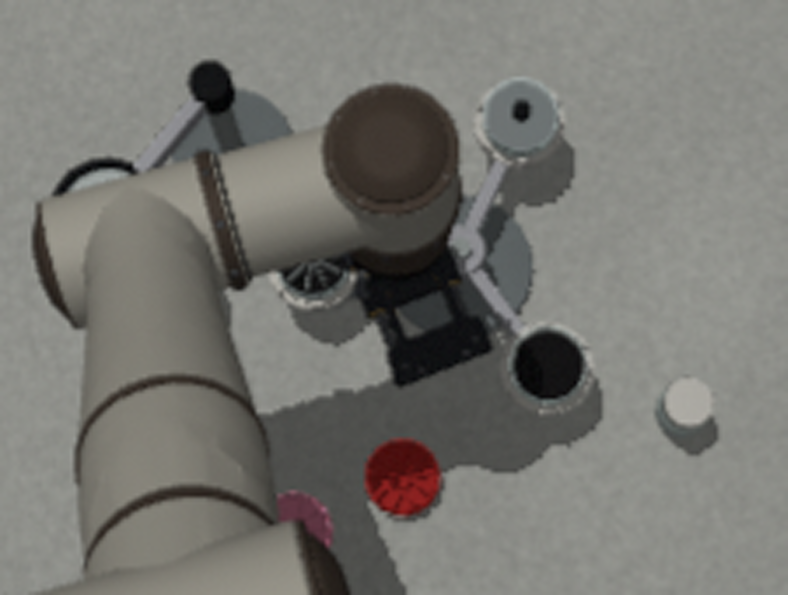

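Call:
{"name": "step_arm", "arguments": {"moves": [[[0, 0, 0, 0, 0, -0.15, 0], [0, 0, 0, 0, 0, -0.3, 0], [0, 0, 0, 0, 0, -0.4, 0], [0, 0, 0, 0, 0, -0.48, 0], [0, 0, 0, 0, 0, -0.48, 0]]]}}

```text
time_s: 5.13
tcp_pos: [0.5688, -0.0083, 0.0506]
ee_rot: [[-0.364, 0.001, -0.931], [0.931, 0.0, -0.364], [-0.0, -1.0, -0.001]]
wrist_force: [-0.4, -0.5, 1.0]
gripper_width: 0.005
```

```bash
python3 - <<'E'
from h import *
plan([],[])
c=cap('top','t5')
p=proj(c,np.r_[pol(.115,210),.074]); print(p); spokes(c,*p)
g=c['image'].astype(int).mean(2);p=proj(c,np.r_[pol(.115,330),.094]); b=blob(0,g<60,*p,7);print(b,ang(c,b[0],b[1],.094))
c=load('t4');g=c['image'].astype(int).mean(2);p=proj(c,np.r_[pol(.115,335),.094]); b=blob(0,g<60,*p,7);print(b,ang(c,b[0],b[1],.094))
E
```

```text
t 5.13 tcp [ 0.5688 -0.0083  0.0506] zyaw -158.6 F [-0.4 -0.5  1. ] g 0.01
[348.06503316 256.11469735]
plain [347.48 256.27  18.73  19.29] (np.float64(0.1146), np.float64(209.2)) fins est 88.99999999999999
[347.5  183.     3.92   6.2 ] (np.float64(0.1148), np.float64(328.9))
[343.67 181.32   3.91   5.53] (np.float64(0.1142), np.float64(334.6))
```

Call:
{"name": "step_arm", "arguments": {"moves": [[[0, 0, 0, 0, 0, 0.3, 0], [0, 0, 0, 0, 0, 0.8, 0], [0, 0, 0, 0, 0, 1.3, 0], [0, 0, 0, 0, -0.6, 1.5, 0], [0, 0, 0, 0, -2.5, 1.5, 0]]]}}

```text
time_s: 5.6
tcp_pos: [0.5516, -0.0145, 0.0737]
ee_rot: [[-0.364, -0.006, -0.932], [0.932, -0.001, -0.364], [0.001, -1.0, 0.006]]
wrist_force: [-0.1, 1.2, 0.3]
gripper_width: 0.002
```

Call:
{"name": "step_arm", "arguments": {"moves": [[[0, 0, 0, 0, -3.5, 0, 0], [0, 0, 0, 0, -7, 0, 0], [0, 0, 0, 0, -10.5, 0, 0], [0, 0, 0, 0, -14, 0, 0], [0, 0, 0, 0, -16.5, 0, 0]]]}}

```text
time_s: 6.02
tcp_pos: [0.5551, -0.014, 0.245]
ee_rot: [[-0.365, 0.006, -0.931], [0.931, 0.001, -0.365], [-0.002, -1.0, -0.006]]
wrist_force: [0.6, 0.2, -0.0]
gripper_width: 0.005
```

```bash
python3 - <<'E'
from h import *
plan([],[])
c=cap('top','t6');cap('side','s6');cap('wrist','w6')
i=cv2.imread('pics/t6.png')[150:320,195:420]; cv2.imwrite('pics/t6z.png',cv2.resize(i,None,fx=3.5,fy=3.5,interpolation=cv2.INTER_CUBIC))
p=proj(c,np.r_[pol(.115,209),.074]); spokes(c,*p)
E
```

```text
t 6.02 tcp [ 0.5551 -0.014   0.245 ] zyaw -158.6 F [ 0.6  0.2 -0. ] g 0.01
plain [347.48 256.27  18.73  19.29] (np.float64(0.1146), np.float64(209.2)) fins est 88.99999999999999
```

View pics/t6z.png

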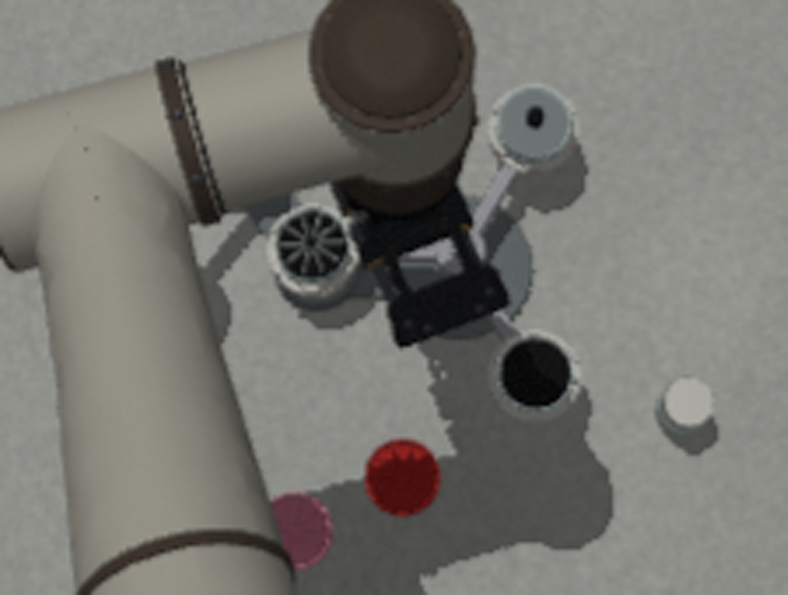

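View pics/s6.png

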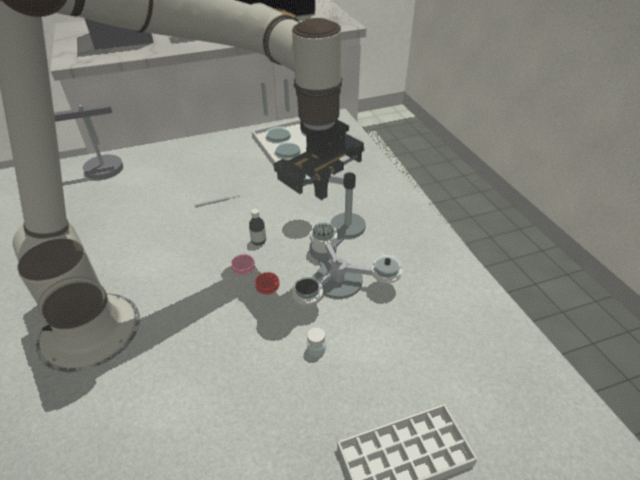

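View pics/w6.png

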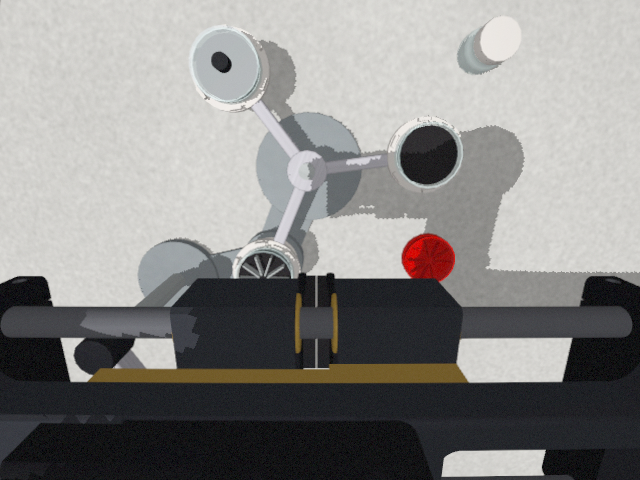

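```bash
cat >> h.py <<'E'
piv=np.array([.684,.1255])
def lp(rad,a,off):
    a=np.radians(a); return piv+rad*np.array([np.cos(a),np.sin(a)])+off*np.array([np.sin(a),-np.cos(a)])
E
python3 - <<'E'
from h import *
c=load('t6'); g=c['image'].astype(int).mean(2); b=blob(0,g<75,195+311/3.5,150+243/3.5,11); p=onz(c,b[0],b[1],.078);print(b,p, p-[.5862,.0579,0])
q=load('s6')
p0=r.sense()['tcp_pos'];t=np.r_[lp(.055,141.5,.045),.245];print(t)
plan([p0+(t-p0)*k/7 for k in range(1,8)],[201-4*k for k in range(1,6)]+[178,178])
E
```

```text
[283.8  219.61  19.    19.54] [0.58627242 0.05716565 0.078     ] [ 7.24242542e-05 -7.34353431e-04  7.80000000e-02]
[0.66896971 0.19495567 0.245     ]
t 6.17 tcp [ 0.5553 -0.0137  0.2438] zyaw -158.6 F [-0.9 -0.5 -1.5] g 0.0
[0.007, 0.076, -0.001, 2.18, -0.0, -2.6]
[0.007, 0.146, -0.0, 4.37, -0.0, -5.2]
[0.007, 0.216, -0.0, 6.55, -0.0, -7.79]
[0.007, 0.286, 0.0, 8.74, -0.01, -10.39]
[0.007, 0.356, 0.0, 10.92, -0.01, -12.99]
[0.007, 0.408, 0.0, 13.11, -0.01, -15.59]
[0.007, 0.408, 0.0, 15.29, -0.01, -18.19]
```

Fins dish is within 1 mm of the window centre. Now to the magnifier.

Call:
{"name": "step_arm", "arguments": {"moves": [[[0, 0.08, 0, 2.2, 0, -2.6, 0], [0, 0.15, 0, 4.4, 0, -5.2, 0], [0, 0.22, 0, 6.6, 0, -7.8, 0], [0, 0.29, 0, 8.7, 0, -10.4, 0], [0, 0.36, 0, 10.9, 0, -13, 0]]]}}

```text
time_s: 6.58
tcp_pos: [0.6355, 0.136, 0.2391]
ee_rot: [[-0.009, -0.003, -1.0], [1.0, -0.001, -0.009], [-0.001, -1.0, 0.003]]
wrist_force: [0.7, 0.4, -0.6]
gripper_width: 0.006
```

```bash
python3 - <<'E'
from h import *
p0=r.sense()['tcp_pos'];t=np.r_[lp(.055,141.5,.045),.245]
plan([p0+(t-p0)*k/3 for k in range(1,4)],[178]*3)
E
```

```text
t 6.58 tcp [0.6355 0.136  0.2391] zyaw -179.5 F [ 0.7  0.4 -0.6] g 0.01
[-0.003, 0.044, -0.001, 1.95, -0.2, -1.13]
[-0.003, 0.044, -0.001, 3.91, -0.4, -2.27]
[-0.003, 0.044, -0.001, 5.86, -0.61, -3.4]
```

Call:
{"name": "step_arm", "arguments": {"moves": [[[0, 0.04, 0, 2, 0, -1.1, 0], [0, 0.04, 0, 4, 0, -2.3, 0], [0, 0.04, 0, 5.5, 0, -3.2, 0], [0, 0.04, 0, 5.8, 0, -3.4, 0], [0, 0.04, 0, 5.8, 0, -3.4, 0]]]}}

```text
time_s: 7.0
tcp_pos: [0.6685, 0.1941, 0.2382]
ee_rot: [[0.026, -0.003, -1.0], [1.0, -0.001, 0.026], [-0.001, -1.0, 0.003]]
wrist_force: [-0.7, -0.0, 0.1]
gripper_width: 0.005
```

```bash
python3 - <<'E'
from h import *
plan([np.r_[lp(.055,141.5,.045),.156]],[178])
cap('top','t7');cap('side','s7');cap('wrist','w7')
for n in ['t7','s7']:
    i=cv2.imread(f'pics/{n}.png'); i=i[120:320,175:420] if n=='t7' else i[100:300,225:425]; cv2.imwrite(f'pics/{n}z.png',cv2.resize(i,None,fx=3,fy=3,interpolation=cv2.INTER_CUBIC))
E
```

```text
t 7.0 tcp [0.6685 0.1941 0.2382] zyaw 178.5 F [-0.7 -0.   0.1] g 0.0
[-0.003, 0.009, -0.001, 0.1, 8.22, -0.07]
```

View pics/s7z.png

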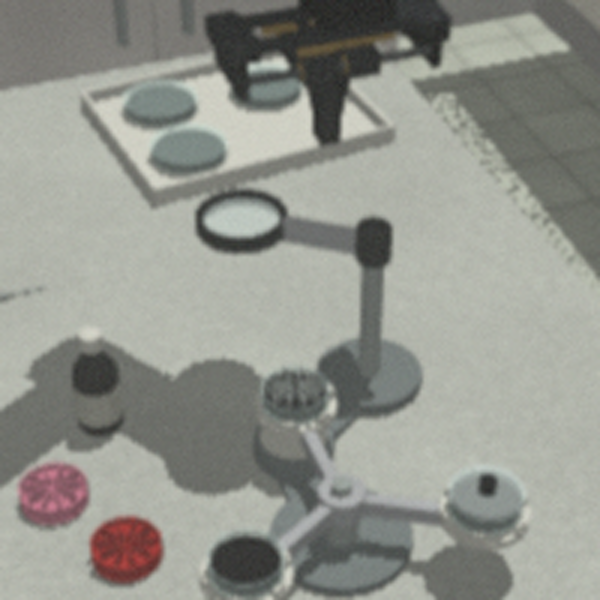

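View pics/w7.png

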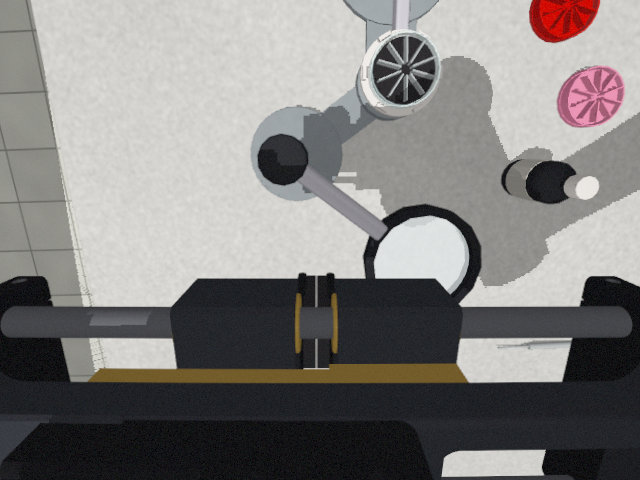

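Call:
{"name": "step_arm", "arguments": {"moves": [[[0, 0, 0, 0, 2, 0, 0], [0, 0, 0, 0, 5, 0, 0], [0, 0, 0, 0, 7.5, 0, 0], [0, 0, 0, 0, 8.2, 0, 0], [0, 0, 0, 0, 8.2, 0, 0]]]}}

```text
time_s: 7.57
tcp_pos: [0.6675, 0.1918, 0.1563]
ee_rot: [[0.028, -0.005, -1.0], [1.0, -0.002, 0.028], [-0.002, -1.0, 0.005]]
wrist_force: [-0.2, 0.2, -0.1]
gripper_width: 0.005
```

```bash
python3 - <<'E'
from h import *
A=[141.5,150,160,170,180,190,200,205,210,214.5]
def off(a):
    t=np.radians(abs(268-(a+90))); return .006+.0095*np.cos(t)+.0094*np.sin(t)
plan([np.r_[lp(.055,a,off(a)),.156] for a in A],[178]*len(A))
E
```

```text
t 7.57 tcp [0.6675 0.1918 0.1563] zyaw 178.4 F [-0.2  0.2 -0.1] g 0.0
[-0.005, 0.007, -0.003, -1.74, 0.04, 1.41]
[-0.005, 0.007, -0.003, -2.31, 0.05, 2.11]
[-0.005, 0.007, -0.003, -3.15, 0.05, 2.82]
[-0.005, 0.007, -0.003, -4.13, 0.06, 3.36]
[-0.005, 0.007, -0.003, -5.16, 0.06, 3.7]
[-0.005, 0.007, -0.003, -6.0, 0.07, 3.9]
[-0.005, 0.007, -0.003, -6.91, 0.07, 3.95]
[-0.005, 0.007, -0.003, -7.37, 0.07, 3.92]
[-0.005, 0.007, -0.003, -7.85, 0.07, 3.84]
[-0.005, 0.007, -0.003, -8.27, 0.07, 3.74]
```

Call:
{"name": "step_arm", "arguments": {"moves": [[[0, 0, 0, -0.9, 0, 0.7, 0], [0, 0, 0, -1.7, 0, 1.4, 0], [0, 0, 0, -2.0, 0, 1.8, 0], [0, 0, 0, -2.4, 0, 2.2, 0], [0, 0, 0, -2.8, 0, 2.5, 0]]]}}

```text
time_s: 7.98
tcp_pos: [0.6443, 0.1664, 0.1608]
ee_rot: [[0.027, 0.005, -1.0], [1.0, 0.002, 0.027], [0.002, -1.0, -0.005]]
wrist_force: [1.6, 0.7, 1.4]
gripper_width: 0.002
```

Call:
{"name": "step_arm", "arguments": {"moves": [[[0, 0, 0, -0.4, 0, 0.3, 0], [0, 0, 0, -0.8, 0, 0.6, 0], [0, 0, 0, -1.3, 0, 0.85, 0], [0, 0, 0, -1.8, 0, 1.05, 0], [0, 0, 0, -2.3, 0, 1.2, 0]]]}}

```text
time_s: 8.4
tcp_pos: [0.6304, 0.1431, 0.1585]
ee_rot: [[0.027, 0.0, -1.0], [1.0, 0.0, 0.027], [0.0, -1.0, -0.0]]
wrist_force: [1.6, 3.1, 0.7]
gripper_width: 0.007
```

```bash
python3 - <<'E'
from h import *
A=[180,190,200,205,210,214.5]
def off(a):
    t=np.radians(abs(268-(a+90))); return .006+.0095*np.cos(t)+.0094*np.sin(t)
plan([np.r_[lp(.055,a,off(a)),.156] for a in A],[178]*len(A))
cap('wrist','w8');cap('side','s8')
i=cv2.imread('pics/s8.png')[100:300,225:425]; cv2.imwrite('pics/s8z.png',cv2.resize(i,None,fx=3,fy=3,interpolation=cv2.INTER_CUBIC))
E
```

```text
t 8.4 tcp [0.6304 0.1431 0.1585] zyaw 178.5 F [1.6 3.1 0.7] g 0.01
[0.0, 0.008, 0.0, -0.19, 0.25, 0.13]
[0.0, 0.008, 0.0, -1.03, 0.25, 0.33]
[0.0, 0.008, 0.0, -1.93, 0.25, 0.38]
[0.0, 0.008, 0.0, -2.4, 0.25, 0.35]
[0.0, 0.008, 0.0, -2.87, 0.25, 0.28]
[0.0, 0.008, 0.0, -3.3, 0.25, 0.17]
```

View pics/s8z.png

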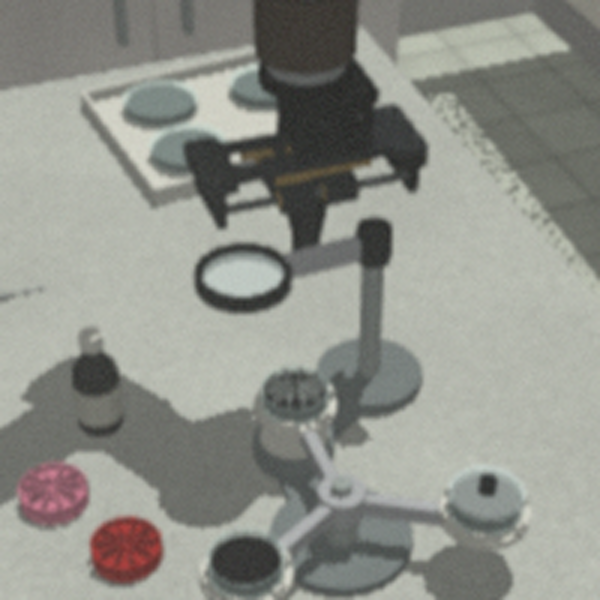

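View pics/w8.png

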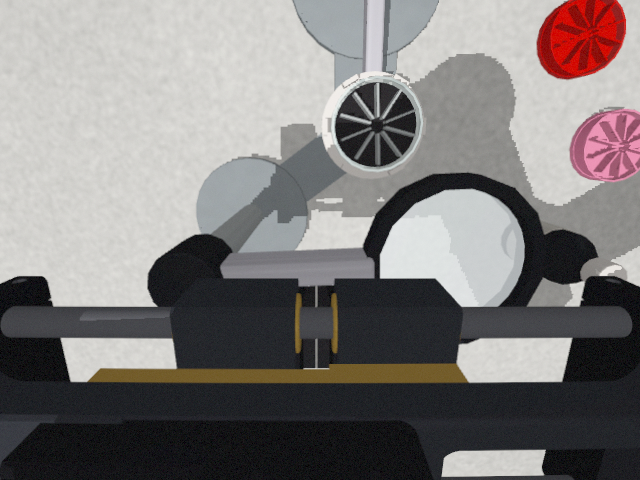

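Pushing well; continue.

Call:
{"name": "step_arm", "arguments": {"moves": [[[0, 0, 0, -0.5, 0.1, 0.2, 0], [0, 0, 0, -0.9, 0.2, 0.3, 0], [0, 0, 0, -1.3, 0.2, 0.35, 0], [0, 0, 0, -1.7, 0.2, 0.4, 0], [0, 0, 0, -2.1, 0.2, 0.4, 0]]]}}

```text
time_s: 8.92
tcp_pos: [0.6258, 0.1222, 0.1563]
ee_rot: [[0.027, -0.001, -1.0], [1.0, 0.0, 0.027], [-0.0, -1.0, 0.001]]
wrist_force: [0.8, 2.5, -0.1]
gripper_width: 0.001
```

Call:
{"name": "step_arm", "arguments": {"moves": [[[0, 0, 0, -0.3, 0, -0.05, 0], [0, 0, 0, -0.6, 0, -0.1, 0], [0, 0, 0, -0.8, 0, -0.2, 0], [0, 0, 0, -1.0, 0, -0.2, 0], [0, 0, 0, -1.0, 0, -0.2, 0]]]}}

```text
time_s: 9.33
tcp_pos: [0.6275, 0.1118, 0.1564]
ee_rot: [[0.027, -0.001, -1.0], [1.0, -0.001, 0.027], [-0.001, -1.0, 0.001]]
wrist_force: [-0.5, -0.0, -0.3]
gripper_width: 0.006
```

```bash
python3 - <<'E'
from h import *
A=[205,210,214.5]
def off(a):
    t=np.radians(abs(268-(a+90))); return .006+.0095*np.cos(t)+.0094*np.sin(t)
plan([np.r_[lp(.055,a,off(a)),.156] for a in A],[178]*len(A))
cap('wrist','w9');cap('side','s9')
i=cv2.imread('pics/s9.png')[100:300,225:425]; cv2.imwrite('pics/s9z.png',cv2.resize(i,None,fx=3,fy=3,interpolation=cv2.INTER_CUBIC))
E
```

```text
t 9.33 tcp [0.6275 0.1118 0.1564] zyaw 178.4 F [-0.5 -0.  -0.3] g 0.01
[-0.001, 0.007, -0.001, 0.74, 0.04, 0.15]
[-0.001, 0.007, -0.001, 0.27, 0.04, 0.08]
[-0.001, 0.007, -0.001, -0.16, 0.04, -0.03]
```

View pics/s9z.png

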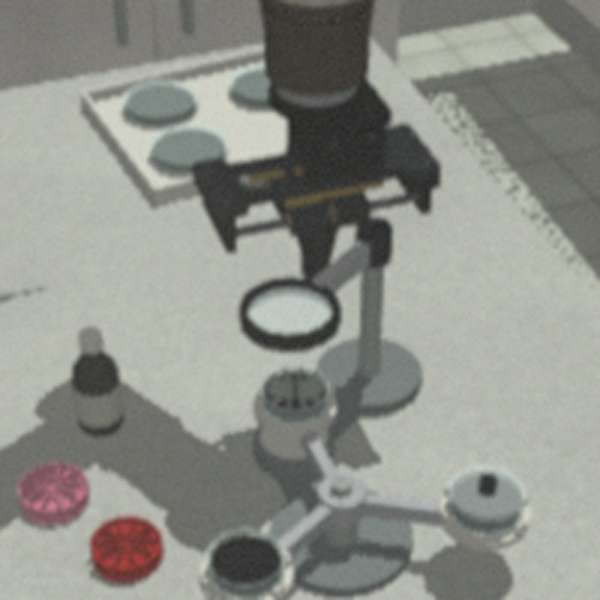

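View pics/w9.png

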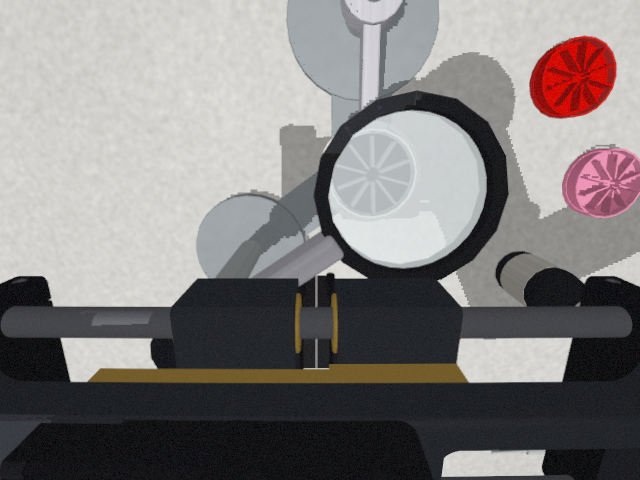

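```bash
python3 - <<'E'
from h import *
for n,u,v in [('s9',225+290/3,100+314/3),('w9',411,188)]:
    p=onz(load(n),u,v,.158);d=p[:2]-piv;print(p.round(4),np.linalg.norm(d),np.degrees(np.arctan2(d[1],d[0]))%360)
E
```

```text
[0.5861 0.0557 0.158 ] 0.12023749570953576 215.49283301678156
[0.5838 0.0573 0.158 ] 0.12120384302779283 214.26289718763547
```

Call:
{"name": "step_arm", "arguments": {"moves": [[[0, 0, 0, -0.08, 0, -0.05, 0], [0, 0, 0, -0.16, 0, -0.1, 0], [0, 0, 0, -0.25, 0, -0.15, 0], [0, 0, 0, -0.25, 0, -0.15, 0], [0, 0, 0, -0.25, 0, -0.15, 0]]]}}

```text
time_s: 9.85
tcp_pos: [0.6286, 0.1102, 0.1564]
ee_rot: [[0.027, -0.001, -1.0], [1.0, 0.0, 0.027], [0.0, -1.0, 0.001]]
wrist_force: [-3.3, 3.4, 0.9]
gripper_width: 0.005
```

Call:
{"name": "step_arm", "arguments": {"moves": [[[0, 0, 0, -0.05, 0, -0.05, 0], [0, 0, 0, -0.1, 0, -0.1, 0], [0, 0, 0, -0.2, 0, -0.15, 0], [0, 0, 0, -0.2, 0, -0.15, 0], [0, 0, 0, -0.2, 0, -0.15, 0]]]}}

```text
time_s: 10.27
tcp_pos: [0.6288, 0.1099, 0.1563]
ee_rot: [[0.027, -0.003, -1.0], [1.0, 0.002, 0.027], [0.002, -1.0, 0.003]]
wrist_force: [-8.3, 8.9, 3.6]
gripper_width: 0.004
```

Call:
{"name": "step_arm", "arguments": {"moves": [[[0, 0, 0, 0.3, 0, 0.2, 0], [0, 0, 0, 0.7, 0, 0.5, 0], [0, 0, 0, 1.4, 0, 1.0, 0], [0, 0, 0, 2.2, 0, 1.5, 0], [0, 0, 0, 3, 0, 2, 0]]]}}

```text
time_s: 10.68
tcp_pos: [0.6112, 0.1388, 0.1565]
ee_rot: [[0.027, 0.0, -1.0], [1.0, -0.0, 0.027], [-0.0, -1.0, -0.0]]
wrist_force: [0.1, -0.4, -0.3]
gripper_width: 0.002
```

Call:
{"name": "step_arm", "arguments": {"moves": [[[0, 0, 0, 0.5, -1, 0.3, 0], [0, 0, 0, 1, -4, 0.6, 0], [0, 0, 0, 2, -7, 0.6, 0], [0, 0, 0, 4, -10, 0.6, 0], [0, 0, 0, 7, -12, 0.6, 0]]]}}

```text
time_s: 11.1
tcp_pos: [0.6081, 0.2082, 0.2818]
ee_rot: [[0.029, 0.006, -1.0], [1.0, 0.001, 0.029], [0.002, -1.0, -0.006]]
wrist_force: [1.6, -0.1, 0.2]
gripper_width: 0.005
```

Call:
{"name": "step_arm", "arguments": {"moves": [[[0, 0, 0, 3.5, 0, 0, 0], [0, 0, 0, 7, 0, 0, 0], [0, 0, 0, 10, 0, 0, 0], [0, 0, 0, 12, 0, 0, 0], [0, 0, 0, 13, 0, 0, 0]]]}}

```text
time_s: 11.52
tcp_pos: [0.6103, 0.3416, 0.2768]
ee_rot: [[0.024, 0.001, -1.0], [1.0, 0.0, 0.024], [0.0, -1.0, -0.001]]
wrist_force: [0.0, -0.2, 0.5]
gripper_width: 0.007
```

```bash
python3 - <<'E'
from h import *
plan([],[])
cap('top','t10');cap('side','s10')
i=cv2.imread('pics/s10.png')[100:300,225:425]; cv2.imwrite('pics/s10z.png',cv2.resize(i,None,fx=3,fy=3,interpolation=cv2.INTER_CUBIC))
i=cv2.imread('pics/t10.png')[140:320,195:420]; cv2.imwrite('pics/t10z.png',cv2.resize(i,None,fx=3,fy=3,interpolation=cv2.INTER_CUBIC))
E
```

```text
t 11.52 tcp [0.6103 0.3416 0.2768] zyaw 178.6 F [ 0.  -0.2  0.5] g 0.01
```

View pics/s10z.png

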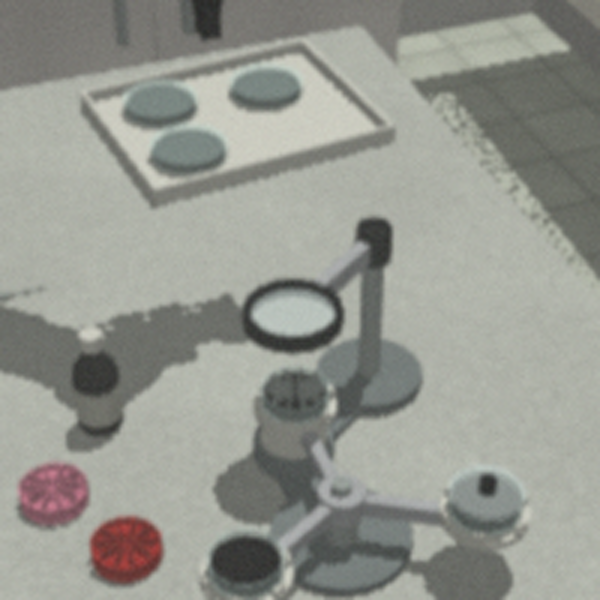

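View pics/t10z.png

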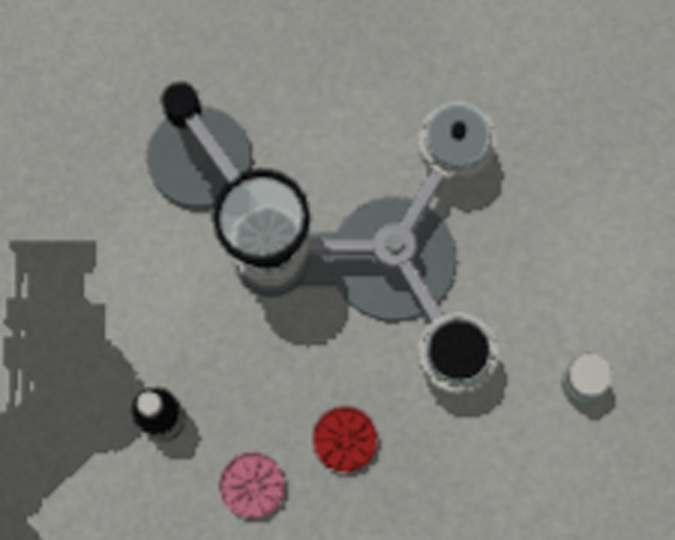

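```bash
python3 - <<'E'
from h import *
c=load('t10');g=c['image'].astype(int).mean(2)
b=blob(0,g<45,195+262/3,140+218/3,19);p=onz(c,b[0],b[1],.163);d=p[:2]-piv;print('lens',b,p.round(4),np.linalg.norm(d),np.degrees(np.arctan2(d[1],d[0]))%360)
spokes(c,195+458/3,140+349/3)
p=onz(load('s10'),225+293/3,100+314/3,.158);d=p[:2]-piv;print(p,np.degrees(np.arctan2(d[1],d[0]))%360)
E
```

```text
lens [281.72 212.2   30.95  32.49] [0.5839 0.0572 0.163 ] 0.12113095404572778 214.30301919769957
plain [347.52 256.29  18.69  19.22] (np.float64(0.1147), np.float64(209.3)) fins est 89.10000000000001
[0.58839917 0.05482387 0.158     ] 216.47491085503313
```

Lens is within 2–4 mm of the window centre, and the carousel is unchanged at 89°. Handing in.

```bash
python3 -c "
from h import *
print(r.finish_job())"
```

```text
the job is handed in; nothing more can be done
None
```

I turned the carousel about 45° clockwise by pushing a spoke with the closed fingertips. That put the finned dish over the lamp window. I then pushed the magnifier arm in to its stop, backed the fingers away and handed the job in at about 11.6 s; no verdict was reported.

**Dish position:** measured before the magnifier swung in, the finned dish was about 1 mm from the window centre. After the swing, the plain dish still gave a carousel angle of 89.1°, unchanged from 89.0°.

**Magnifier stop:** on the last push the force rose from about 5 N to 12 N while the tool barely moved, so I took the arm to be at its stop.

**Lens position:** the two views disagreed by about 5 mm (0.584, 0.057 from the top; 0.588, 0.055 from the side). Both put the lens within 2 to 4 mm of the window centre.

**Everything else:** in the last pictures all three dishes sat in their holders. The dropper, the jar and the two look-alikes showed no visible movement. I did not measure the bystanders' positions, and I did not check the stain tray or the needle at the end. The gripper was clear of everything.

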